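# Open the pantry canister and stand its hanging measure in it

### The arm

A 7-joint arm with a two-finger parallel gripper is mounted at the origin on the work surface. World frame = base frame: x ahead of the robot, y to its left, z up, the work surface at z = 0. Lengths are in m, angles in rad, forces in N, time in s.
With the tool pointing down it reaches from about 0.425 to 0.925 m from the base axis. Payload 6.8 kg.
Tool frame: the origin (TCP) lies at the very end of the fingers, on their centre line; the grasp point (between the pads) lies bot.grip_depth behind it (bot.grip_depth is the distance from the TCP to the grasp point, in m); z points along the fingers, y is the line along which they close (so a half turn about z gives the same grasp; the last joint's range is limited). The gripper opens to 85 mm and grips with 20 to 120 N. Pads are 22 mm wide; open, the fingers measure 114 mm over their backs; the gripper's body (76 mm by 85 mm) begins 54 mm behind the grasp point. The pads swing forward as they close: fully open they stand 13 mm farther back than shut.
Start: joints at [-1.348, 0.477, 0.022, 1.555, -0.011, 1.109, -0.083], TCP at [0.219, 0.638, 0.194] pointing down, gripper open.
Joint ranges: [-2.96, 2.96], [-0.34, 2.1], [-1.41, 1.46], [0.24, 2.44], [-1.37, 4.51], [0.17, 1.92], [-2.96, 2.96]. Speed limits (rad/s): [2.39, 2.39, 3.14, 3.14, 3.14, 3.14, 3.14].

### API

Orientations are given as a unit quaternion [w, x, y, z].
In Python, from station import bot gives the robot as it stands.
- The arm moves only by the tool send_rows, never from a script. Its arguments are lists of equal length, an entry for each row: "slide": the shift along the tool's x, y, z in mm, a list of three; "roll": the turn about the tool's z in degrees; "claw": the opening, from 0 (shut) to 1 (fully open). A call has exactly 8 rows; each row is the pose to reach, as a shift and turn from the pose commanded when the call began, along the tool's axes at that moment; what a row does not reach only later rows make up. A row lasts 1/12 s, in which the tool goes at most 41.7 mm and 7.16 degrees, less where a joint would pass 70% of its speed; a pose out of reach is approached as far as the arm can. A call with a gripper value outside its range is refused whole. The fingers move at their own pace and stop on an object; "force" is the grip in N (left out, the last holds). Time passes only in rows, so rows that repeat a pose let the fingers close, or fill a call up. It gives the time, the measured TCP pose, the force, the opening and the grip force at its end, in the units of the state.
- bot.get_obs(): the state, without advancing time (a new reading comes with each control period).
- bot.read_camera(name): name is "scene" or "top" or "wrist"; returns the picture (400x640x3 uint8, red, green, blue); there is no depth.
- bot.camera_model(name): a dict with "camera_matrix" (3x3 intrinsics, pixels), "D" ([k1, k2, p1, p2, k3] as OpenCV has them; the pictures are not rectified), "camera_from_world" (4x4, takes a point from world to camera coordinates). Camera axes: x right, y down, z forward; pixel columns grow to the right and rows downward; lengths in m; the calibration is good to about 2 mm. A picture is of the moment at which its call begins: read the wrist's pose just before it. camera_model takes no time and is no camera call; for the wrist camera it gives the pose at the moment of the call.
- bot.hand_in(): hands the job in; it is judged then, once.
The state is a dict: "t": time; "q": joint angles; "joint_vel": joint speeds; "joint_torque": joint torques, N m; "eef_pos": TCP position; "tool_rot": TCP orientation; "contact_force": force on the tool from outside, world axes, zero at the start; "torque": the same for the moment, N m; "gripper_width": opening from 0.0 (shut) to 1.0 (fully open); "grasp_force": force on a finger pad.
Only numpy, scipy, OpenCV 4.12 (cv2) and the standard library are available. Lean on these libraries where they do the work, as an engineer would, in place of code of your own. Each camera call takes 0.05 s, during which the arm holds its last target. There are 200 camera calls.

### The job

Get the cream stoneware canister ready for filling: lift its lid off and set it down, right way up, in the middle of the round cork trivet. Then lift the long-handled measuring cup with the yellow grip up and off its hook on the utensil rack, without tugging at the hook, and stand it upright inside the open canister, set down on the bottom rather than dropped. Leave the canister where it stands, the turner and the whisk on their hooks, and everything else on the counter as it is.

Things in the scene. Friction and masses are not known exactly. Their poses are not given: they have to be found in the camera images.
- canister: Loose cream stoneware canister with thin yellow bands, about 0.95 kg: round, 116 mm outside diameter, 108 mm high without its lid, wall 7 mm (mouth 102 mm across), inner floor 6 mm above its underside. Origin: centre of its underside; z up. At the start it stands on the counter with the lid on.
- canister_floor (a point): Centre of the canister's inner floor, 6 mm above the counter. Its z axis is the canister's axis.
- lid: The canister's lid, loose, 0.15 to 0.31 kg: cream flange 116 mm across, 8 mm thick, over a plug 96 mm across and 6 mm deep that sits with 3 mm play in the canister's mouth; dark round wooden knob on top. Origin: centre of the plug's underside, z up (flange 6 to 14 mm above it, knob 18 to 48 mm). Lifts straight off; put down on a flat surface it rests on its plug.
- lid_knob (a point): Point to grip on the lid's knob, on its axis, 37 mm above the lid's origin. Knob diameter 32 mm.
- trivet: Fixed round cork trivet on the counter, 180 mm diameter, 10 mm thick. Origin: centre of its underside (its top is 10 mm above).
- rack: Fixed utensil rack: dark wooden foot 130 x 320 x 12 mm, two steel posts 300 mm apart carrying a level 10 mm rail, its axis 254 mm above the counter; nothing on the rack is higher than 262 mm. Origin: on the counter under the middle of the rail. Its y runs along the rail; its -x, roughly towards the robot, is the side where the three hooks stick out, at y = -95, 0 and +95 mm.
- rack_hook (a point): Low point of the middle hook (the three are alike): 5 mm wire that goes 42 mm out from the rail to this point, its axis 246 mm above the counter, then turns up 7.5 mm to a tip 14 mm further out. A hanging loop is free when lifted 9 to 22 mm (14 mm is good) and then drawn 40 mm or more along the rack's -x.
- measure: Long-handled steel measuring cup, 202 mm long, loose, 0.08 to 0.15 kg, hanging on one of the three hooks (which one varies). Flat-bottomed open cup, 48 mm diameter, 42 mm high, that stands by itself; a 6 mm rod from its +x side up to a flat yellow grip. Origin: level with the cup's underside, under the loop, hanging about 48 mm above the counter. z up the handle; x as the rack's x.
- measure_grip (a point): Point to grip: middle of the yellow grip, 150 mm above the measure's origin along its z. The grip is 24 mm wide (y), 9 mm thick (x), 50 mm long (122 to 172 mm above the origin). From above, the fingers close along the measure's y, passing either side of the hook and of the loop.
- measure_foot (a point): Centre of the flat underside of the measure's cup (1.3 mm in -x from the measure's origin).
- measure_loop (a point): Centre of the measure's steel wire loop, 186 mm above the measure's origin; the loop is 26 mm wide outside, its opening 18 mm wide and 28 mm high.
- turner_loop (a point): Centre of the hanging loop of the slotted black turner (195 mm long, head 66 mm wide), hanging on another hook, loose; to be left hanging.
- whisk_loop (a point): Centre of the hanging loop of the balloon whisk with red grip (200 mm long, 50 mm wide), hanging on another hook, loose; to be left hanging.
- jam_jar: Loose amber jam jar with red cap, 68 mm diameter, 95 mm high, to be left alone. Origin: centre of its underside.
- tin: Loose food tin with green label, 74 mm diameter, 105 mm high, to be left alone. Origin: centre of its underside.
- oil_bottle: Loose green oil bottle, 60 mm diameter, 200 mm high, to be left alone. Origin: centre of its underside.
- mug: Loose blue mug, 80 mm diameter, 90 mm high, to be left alone. Origin: centre of its underside.
- spice_jar: Loose small spice jar with black cap and yellow label, 52 mm diameter, 85 mm high, to be left alone. Origin: centre of its underside.

How it is judged:
By the outcome, as a careful person would: the job done as asked, in the order asked, and still so for the second after the job is handed in, with the robot touching nothing.
It also fails if it takes over 64 s, if anything falls off the work surface, if the arm or the gripper's body presses on something with over 40 N, if the wrist force passes 120 N, or if a joint passes its speed limit or range.

## Working session

There is one attempt and no reset: what is moved stays moved. The work goes in short steps, Python scripts to look and compute and a tool call to move; the robot and the scene stay as the last step left them, time stands still between calls to the robot, and variables do not carry over. Pictures are saved under pics/ and viewed, at most 13 in all, crops included, and the job is handed in when it is done.

Besides the shell and the picture viewer there is one more tool, called as name([rows], argument=value, ...), one row to a line, values as JSON. send_rows: Moves the arm, as the interface text tells. Its arguments: {"type":"object","properties":{"slide":{"type":"array","items":{"type":"array","items":{"type":"number"}}},"roll":{"type":"array","items":{"type":"number"}},"claw":{"type":"array","items":{"type":"number"}},"force":{"type":"number"}},"required":["slide","roll","claw"]}

```bash
ls; mkdir -p pics
python3 - <<'E'
from station import bot
import cv2,numpy as np
o=bot.get_obs(); print({k:np.round(v,3).tolist() for k,v in o.items()}, bot.grip_depth)
for n in("scene","top"):
    im=bot.read_camera(n); cv2.imwrite(f"pics/{n}0.png",im[:,:,::-1])
    m=bot.camera_model(n); print(n,np.round(m["camera_matrix"],1).tolist(),np.round(m["D"],4),np.round(m["camera_from_world"],3).tolist())
E
```

```text
pics
{'t': 0.0, 'q': [-1.348, 0.478, 0.022, 1.556, -0.011, 1.109, -0.083], 'joint_vel': [-0.001, -0.003, -0.002, -0.001, 0.001, 0.0, -0.0], 'joint_torque': [-0.001, -59.647, 1.607, -28.121, 0.012, 0.009, 0.0], 'eef_pos': [0.219, 0.638, 0.193], 'tool_rot': [-0.0, 0.165, 0.986, -0.001], 'contact_force': [-0.566, 0.965, 0.889], 'torque': [0.01, -0.025, 0.018], 'grasp_force': 0.0, 'gripper_width': 1.0} 0.0187
scene [[365.1, 0.0, 320.0], [0.0, 365.1, 198.6], [0.0, 0.0, 1.0]] [-0.0482  0.      0.      0.      0.    ] [[-0.844, 0.537, 0.015, 0.524], [0.295, 0.487, -0.822, -0.087], [-0.448, -0.689, -0.57, 1.46], [0.0, 0.0, 0.0, 1.0]]
top [[473.7, 0.0, 320.7], [0.0, 473.7, 199.1], [0.0, 0.0, 1.0]] [-0.0406  0.      0.      0.      0.    ] [[0.012, -1.0, -0.007, 0.036], [-0.988, -0.01, -0.155, 0.659], [0.155, 0.009, -0.988, 1.277], [0.0, 0.0, 0.0, 1.0]]
```

View pics/scene0.png

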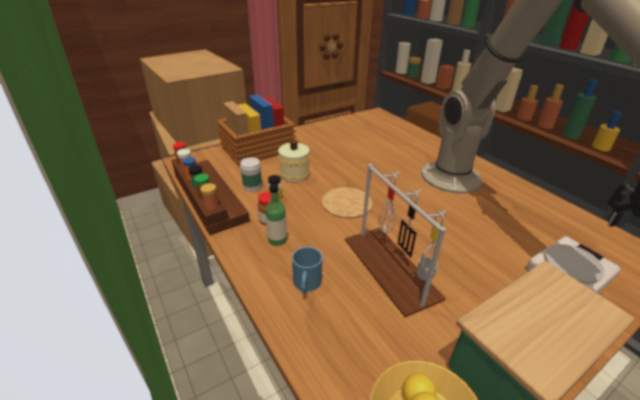

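View pics/top0.png

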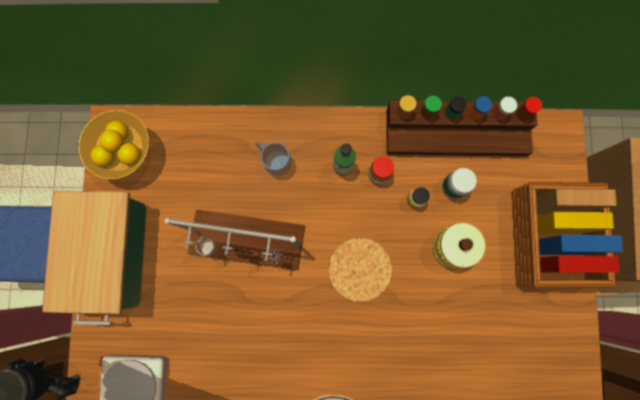

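The top view shows the canister at (460,246) with its knob at (466,244), the trivet at (360,269), and the rail running from (167,222) to (295,240). The measure hangs on the left (+y) hook, with its cup at (205,245). In the scene view its yellow grip is at (435,235).

```bash
cat > h.py <<'E'
from station import bot
import cv2,numpy as np
from scipy.spatial.transform import Rotation as R
def ray(m,uv):
    T=m["camera_from_world"]; p=cv2.undistortPoints(np.array([[uv]],float),m["camera_matrix"],np.array(m["D"],float))[0,0]
    Rt=np.array(T)[:3,:3]; return -Rt.T@np.array(T)[:3,3], Rt.T@np.array([p[0],p[1],1.])
def onz(m,uv,z):
    c,d=ray(m,uv); return c+d*(z-c[2])/d[2]
def tri(ma,ua,mb,ub):
    c1,d1=ray(ma,ua);c2,d2=ray(mb,ub)
    s=np.linalg.lstsq(np.stack([d1,-d2],1),c2-c1,rcond=None)[0]
    a=c1+s[0]*d1;b=c2+s[1]*d2
    return (a+b)/2,np.linalg.norm(a-b)
def proj(m,P):
    T=np.array(m["camera_from_world"]);rv=cv2.Rodrigues(T[:3,:3])[0]
    return cv2.projectPoints(np.array([P],float),rv,T[:3,3],m["camera_matrix"],np.array(m["D"],float))[0][0,0]
def rot():
    w,x,y,z=bot.get_obs()["tool_rot"]; return R.from_quat([x,y,z,w]).as_matrix()
def slide(target,yaw=None):
    """world TCP target -> slide mm; yaw (rad) of the wanted closing line -> roll deg"""
    o=bot.get_obs(); M=rot(); s=M.T@(np.array(target)-o["eef_pos"])*1000
    r=0
    if yaw is not None:
        d=M.T@[np.cos(yaw),np.sin(yaw),0]; r=np.degrees(np.arctan2(-d[0],d[1])); r=(r+90)%180-90
    return np.round(s,1),np.round(r,1)
def snap(n,f):
    m=bot.camera_model(n); im=bot.read_camera(n); cv2.imwrite(f"pics/{f}.png",im[:,:,::-1]); return im,m
E
python3 - <<'E'
from h import *
t=cv2.imread("pics/top0.png"); m=bot.camera_model("top"); hsv=cv2.cvtColor(t,cv2.COLOR_BGR2HSV)
print("hsv trivet",hsv[269,345],"table",hsv[330,400],"lid",hsv[250,450],"knob",hsv[244,466])
# lid
def big(mask,near):
    c=cv2.findContours(mask,cv2.RETR_EXTERNAL,cv2.CHAIN_APPROX_NONE)[0]
    return [k for k in c if cv2.pointPolygonTest(cv2.convexHull(k),near,False)>=0]
for nm,lo,hi,near,z in(("lid",(20,20,120),(45,140,255),(452,250),.116),("knob",(0,0,0),(180,255,110),(466,244),.145),("triv",(8,60,150),(20,170,255),(350,269),.01)):
    if nm=='knob':
        mk=cv2.inRange(hsv,lo,hi)
    else: mk=cv2.inRange(hsv,lo,hi)
    for k in big(mk,near):
        e=cv2.fitEllipse(k); print(nm,cv2.contourArea(k),np.round(e[0],1),np.round(e[1],1),np.round(onz(m,e[0],z),3))
for u in((170,222),(293,239)): print("rail",np.round(onz(m,u,.259),3))
for u in((205,246),): print("cup",np.round(onz(m,u,.09),3))
cv2.imwrite("pics/crop1.png",cv2.resize(t[200:290,150:350],None,fx=4,fy=4,interpolation=cv2.INTER_CUBIC))
E
```

```text
hsv trivet [ 16 156 214] table [ 14 190 185] lid [ 36  55 224] knob [ 12 185  95]
lid 1524.0 [462.3 244.9] [43.4 44.8] [ 0.53  -0.331  0.116]
knob 100.5 [465.  244.2] [10.4 12.6] [ 0.53  -0.33   0.145]
triv 3115.5 [359.8 269.4] [62.5 63.6] [ 0.465 -0.069  0.01 ]
rail [0.568 0.396 0.259]
rail [0.531 0.105 0.259]
cup [0.521 0.353 0.09 ]
```

View pics/crop1.png

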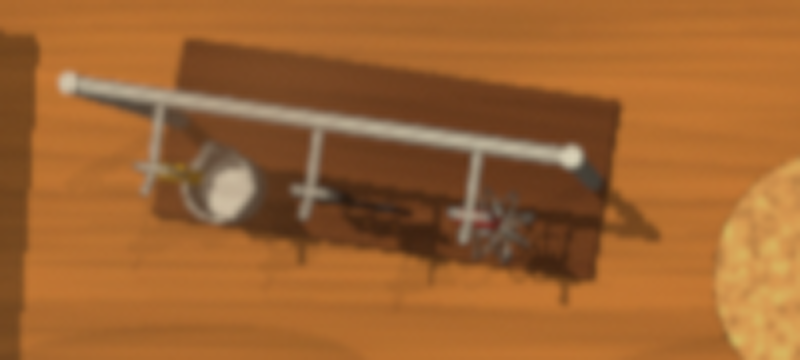

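Run:
```python
from h import *
mt=bot.camera_model("top"); 
a=onz(mt,(166.8,220.8),.259);b=onz(mt,(293,239.2),.259); d=(a-b)/np.linalg.norm(a-b); print(a,b,np.linalg.norm(a-b),"yaw",np.arctan2(d[1],d[0]))
c=(a+b)/2; nx=np.array([-d[1],d[0],0]); nx=nx if nx[0]<0 else -nx
h=c+d*.095+nx*.042; print("hook +95",h[:2], "seen loop",onz(mt,(187.5,242),.25)[:2])
s=cv2.imread("pics/scene0.png"); ms=bot.camera_model("scene"); hs=cv2.cvtColor(s,cv2.COLOR_BGR2HSV)
mk=cv2.inRange(hs,(20,120,120),(34,255,255))[200:270,415:450]; n,l,st,ce=cv2.connectedComponentsWithStats(mk); print(st[1:].tolist(),(ce[1:]+[415,200]).round(1).tolist())
print("expect grip in scene",proj(ms,[h[0],h[1],.198]))
for w in ([.43,.25,.35],[.53,-.33,.30]): print(slide(w,np.arctan2(d[1],d[0])))
for nm,u,z in(("tin",(461,178),.105),("spice",(420,195),.085),("jam",(382,167),.095)): print(nm,onz(mt,u,z).round(3))
```

```text
[0.57032541 0.4039165  0.259     ] [0.53067219 0.10479357 0.259     ] 0.30173979251660943 yaw 1.4389998403095734
hook +95 [0.5213475  0.35405058] seen loop [0.52161599 0.35453595]
[[23, 23, 1, 1, 1], [16, 28, 8, 13, 64]] [[438.0, 223.0], [434.5, 233.9]]
expect grip in scene [435.96356153 230.7537048 ]
(array([-325.5, -298.5, -156. ]), np.float64(-11.4))
(array([-608.5, -814.5, -105.2]), np.float64(-11.4))
tin [ 0.712 -0.337  0.105]
spice [ 0.668 -0.229  0.085]
jam [ 0.743 -0.124  0.095]
```

send_rows([
  [0,0,-40],
  [-30,-20,-75],
  [-60,-45,-105],
  [-95,-75,-130],
  [-125,-105,-150],
  [-155,-135,-156],
  [-185,-165,-156],
  [-215,-195,-156],
], roll=[-2,-4,-6,-8,-10,-11.4,-11.4,-11.4], claw=[1,1,1,1,1,1,1,1])

```text
t: 0.77
eef_pos: [0.3457, 0.4118, 0.3496]
tool_rot: [0.0, 0.066, 0.998, 0.001]
contact_force: [1.0, 0.0, 0.1]
gripper_width: 1.001
grasp_force: 0.0
```

Run:
```python
from h import *
o=bot.get_obs(); print(o["t"],o["eef_pos"],rot().round(3).tolist())
for w in ([.45,.2,.35],[.53,-.33,.26]): print(slide(w,1.439))
```

```text
0.7667 [0.34565214 0.41184408 0.34963857] [[-0.991, 0.131, 0.001], [0.131, 0.991, 0.002], [-0.001, 0.002, -1.0]]
(array([-131.2, -196.3,   -0.6]), np.float64(0.0))
(array([-280. , -711.4,   88.7]), np.float64(0.0))
```

send_rows([
  [-22,-33,0],
  [-44,-66,0],
  [-66,-99,0],
  [-88,-132,0],
  [-110,-165,0],
  [-128,-200,0],
  [-140,-238,0],
  [-150,-277,0],
], roll=[0,0,0,0,0,0,0,0], claw=[1,1,1,1,1,1,1,1])

```text
t: 1.43
eef_pos: [0.4573, 0.117, 0.3482]
tool_rot: [-0.0, 0.066, 0.998, -0.0]
contact_force: [1.0, 0.0, -0.1]
gripper_width: 0.998
grasp_force: 0.0
```

send_rows([
  [-10,-40,0],
  [-20,-80,0],
  [-30,-120,0],
  [-40,-160,0],
  [-50,-200,0],
  [-60,-240,10],
  [-70,-279,20],
  [-80,-315,35],
], roll=[0,0,0,0,0,0,0,0], claw=[1,1,1,1,1,1,1,1])

```text
t: 2.1
eef_pos: [0.4951, -0.2063, 0.3141]
tool_rot: [0.001, 0.066, 0.998, -0.0]
contact_force: [1.2, -0.8, -0.1]
gripper_width: 1.002
grasp_force: 0.0
```

send_rows([
  [-10,-35,15],
  [-20,-65,30],
  [-30,-90,45],
  [-40,-110,54],
  [-48,-119,54],
  [-50,-119,54],
  [-50,-119,54],
  [-50,-119,54],
], roll=[0,0,0,0,0,0,0,0], claw=[1,1,1,1,1,1,1,1])

```text
t: 2.77
eef_pos: [0.5291, -0.3273, 0.2595]
tool_rot: [-0.0, 0.065, 0.998, 0.0]
contact_force: [-0.1, 0.5, -0.4]
gripper_width: 0.998
grasp_force: 0.0
```

Run:
```python
from h import *
o=bot.get_obs(); print(o["t"],o["eef_pos"],rot().round(3).tolist())
im,m=snap("wrist","w1"); print(proj(m,[.53,-.33,.145]),proj(m,[.53,-.33,.116])); print(np.array(m["camera_from_world"]).round(3).tolist())
print(slide([.53,-.33,.121],1.439))
```

```text
2.7667 [ 0.52908446 -0.32733313  0.25952422] [[-0.991, 0.131, -0.0], [0.131, 0.991, 0.001], [0.0, 0.001, -1.0]]
[316.86072335 192.85200719] [317.22311593 185.92864902]
[[0.13, 0.992, 0.001, 0.254], [0.956, -0.125, 0.265, -0.598], [0.263, -0.034, -0.964, 0.291], [0.0, 0.0, 0.0, 1.0]]
(array([ -1.2,  -2.8, 138.8]), np.float64(0.1))
```

View pics/w1.png

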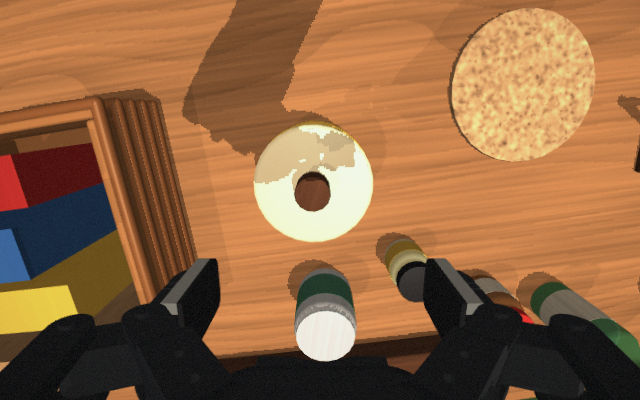

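Wrist view: the knob is at about (313,191), the lid flange is centred near (314,182), and the trivet is near (523,84). I'll refine these by ray.

Run:
```python
from h import *
m=bot.camera_model("wrist"); t=cv2.imread("pics/w1.png"); g=cv2.cvtColor(t,cv2.COLOR_BGR2HSV)
print(g[215,300],g[160,280],g[195,312],g[84,523])
for nm,lo,hi,near,z in(("lid",(18,10,110),(60,110,255),(300,225),.116),("knobtop",(0,0,0),(180,255,110),(313,195),.146),("triv",(10,40,150),(20,145,255),(523,84),.01)):
    mk=cv2.morphologyEx(cv2.inRange(g,lo,hi),cv2.MORPH_CLOSE,np.ones((5,5)))
    for k in cv2.findContours(mk,cv2.RETR_EXTERNAL,cv2.CHAIN_APPROX_NONE)[0]:
        if cv2.contourArea(k)>300 and cv2.pointPolygonTest(cv2.convexHull(k),near,False)>=0:
            e=cv2.fitEllipse(cv2.convexHull(k)); print(nm,cv2.contourArea(k),np.round(e[0],1),np.round(e[1],1),onz(m,e[0],z).round(4))
```

```text
[ 36  33 247] [ 19  89 220] [ 10 156 111] [ 16 126 234]
lid 10821.5 [313. 183.] [117.3 119.2] [ 0.5268 -0.3334  0.116 ]
knobtop 1032.0 [312.1 191.1] [34.8 39.7] [ 0.5278 -0.3337  0.146 ]
knobtop 79204.0 [297.4 349.6] [439.4 777.6] [ 0.6882 -0.3708  0.146 ]
triv 17024.5 [523.   84.3] [138.5 158.6] [ 0.4601 -0.0715  0.01  ]
```

send_rows([
  [0,-5,25],
  [0,-5,55],
  [0,-5,85],
  [0,-5,110],
  [0,-5,126],
  [0,-5,135],
  [0,-5,138],
  [0,-5,138],
], roll=[0,0,0,0,0,0,0,0], claw=[1,1,1,1,1,1,1,1])

```text
t: 3.48
eef_pos: [0.5286, -0.3326, 0.1219]
tool_rot: [0.0, 0.065, 0.998, 0.0]
contact_force: [-0.4, -0.0, 0.2]
gripper_width: 0.997
grasp_force: 0.0
```

send_rows([
  [0,0,0],
  [0,0,0],
  [0,0,0],
  [0,0,0],
  [0,0,0],
  [0,0,0],
  [0,0,0],
  [0,0,0],
], roll=[0,0,0,0,0,0,0,0], claw=[0.7,0.6,0.5,0.4,0.3,0.2,0.2,0.2], force=40)

```text
t: 4.15
eef_pos: [0.5283, -0.3332, 0.1216]
tool_rot: [-0.0, 0.066, 0.998, 0.0]
contact_force: [1.2, -0.3, 0.0]
gripper_width: 0.2
grasp_force: 0.0
```

Run:
```python
from h import *
im,m=snap("wrist","w2"); o=bot.get_obs(); print(o["gripper_width"],o["grasp_force"])
```

```text
0.19897698192544264 0.0
```

View pics/w2.png

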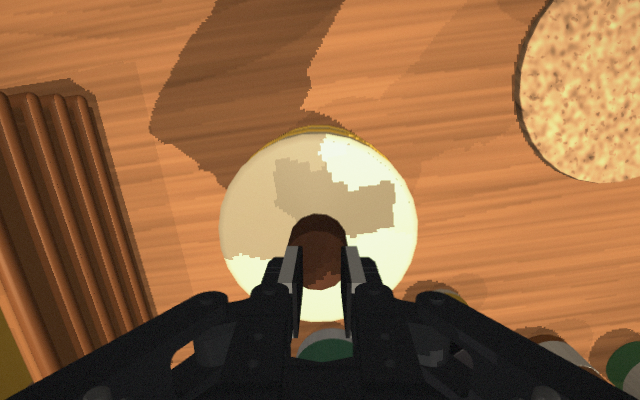

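The fingers straddle the knob at about (320,255) and barely touch it, so the opening isn't linear in width. I'll close further.

send_rows([
  [0,0,0],
  [0,0,0],
  [0,0,0],
  [0,0,0],
  [0,0,0],
  [0,0,0],
  [0,0,0],
  [0,0,0],
], roll=[0,0,0,0,0,0,0,0], claw=[0.1,0,0,0,0,0,0,0], force=40)

```text
t: 4.87
eef_pos: [0.5283, -0.3332, 0.1216]
tool_rot: [-0.0, 0.066, 0.998, 0.0]
contact_force: [-0.1, -0.3, 0.7]
gripper_width: 0.0
grasp_force: 0.0
```

Run:
```python
from h import *
im,m=snap("wrist","w3"); o=bot.get_obs(); p=o["eef_pos"]; print(o["gripper_width"],o["t"])
t=im[:,:,::-1].copy()
for P,c in((p,(0,0,255)),(p+[0,0,.0187],(0,255,0)),([.528,-.3325,.15],(255,0,0)),([.528,-.3325,.116],(255,255,0))):
    u=proj(m,P); print(u.round(1)); cv2.circle(t,tuple(int(v) for v in u),3,c,-1)
cv2.imwrite("pics/w3.png",t)
```

```text
-0.0013759855672433672 4.9167
[319.  237.8]
[318.7 251. ]
[320.  258.1]
[320.2 233.6]
```

View pics/w3.png

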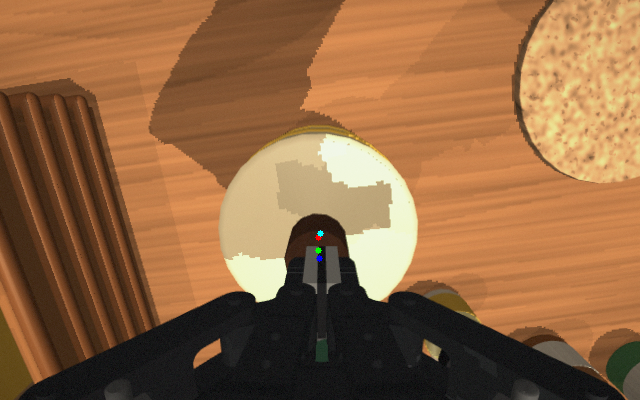

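Run:
```python
from h import *
m=bot.camera_model("wrist"); o=bot.get_obs(); p=o["eef_pos"]; print(p,np.linalg.inv(m["camera_from_world"])[:3,3])
for z in(.09,.116,.14): print(z,[proj(m,[.528,-.3325+s*.058,z]).round(1).tolist() for s in(-1,1)])
s,ms=snap("scene","s2"); t=s[:,:,::-1].copy()
for P in (p,[.528,-.3325,.15],[.528,-.3325,.116],[.528,-.3325,0]): print(proj(ms,P).round(1))
u=proj(ms,p).astype(int); c=t[u[1]-60:u[1]+50,u[0]-60:u[0]+60]; cv2.imwrite("pics/s2c.png",cv2.resize(c,None,fx=5,fy=5,interpolation=cv2.INTER_CUBIC)); print("crop origin",u-60)
```

```text
[ 0.52834684 -0.33319852  0.12157356] [ 0.46120215 -0.32303512  0.30116873]
0.09 [[232.1, 230.8], [410.2, 208.4]]
0.116 [[220.9, 245.8], [421.5, 220.9]]
0.14 [[207.9, 263.5], [434.9, 235.7]]
[294.1 147.8]
[294.1 141. ]
[294.3 149.1]
[295.  175.3]
crop origin [234  87]
```

View pics/s2c.png

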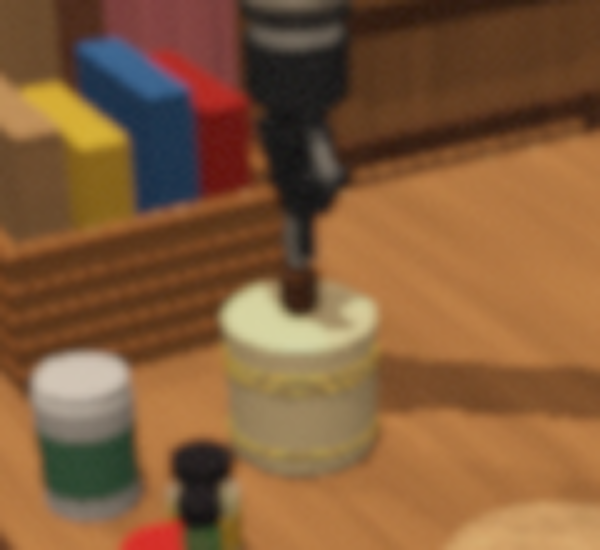

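The crop shows the shut fingertips at crop (298,266), right on top of the knob rather than around it. The tips are really about 30 mm higher than the reported TCP. Before going on, I'll get the tip offset from the wrist rays.

Run:
```python
from h import *
t=cv2.imread("pics/w3.png"); g=cv2.cvtColor(t,cv2.COLOR_BGR2HSV)
mk=cv2.inRange(g,(0,0,60),(180,60,200))
print("pad rows/cols:",[(r,np.where(mk[r,295:350])[0][[0,-1]]+295) for r in range(240,300,6) if mk[r,295:350].any()])
m=bot.camera_model("wrist"); o=bot.get_obs(); M=rot(); p=o["eef_pos"]
# points at tip corner on the pads' near edge (11 mm in tool x towards the camera) for tip offsets
for dz in(0,10,20,30,35,40): print(dz,[proj(m,p+M@np.array([dx,0,-dz/1e3])).round(1).tolist() for dx in(.011,0,-.011)])
```

```text
pad rows/cols: [(246, array([307, 336])), (252, array([306, 348])), (258, array([305, 349])), (264, array([304, 338])), (270, array([304, 339])), (276, array([303, 340])), (282, array([303, 340])), (288, array([314, 328]))]
0 [[318.9, 218.9], [319.0, 237.8], [319.0, 256.1]]
10 [[318.8, 224.8], [318.8, 244.5], [318.9, 263.7]]
20 [[318.7, 231.2], [318.7, 252.0], [318.7, 272.1]]
30 [[318.5, 238.5], [318.5, 260.4], [318.6, 281.4]]
35 [[318.4, 242.5], [318.4, 264.9], [318.5, 286.5]]
40 [[318.3, 246.7], [318.3, 269.8], [318.4, 291.9]]
```

send_rows([
  [0,0,-10],
  [0,0,-10],
  [0,0,-10],
  [0,0,-10],
  [0,0,-10],
  [0,0,-10],
  [0,0,-10],
  [0,0,-10],
], roll=[0,0,0,0,0,0,0,0], claw=[0.9,0.9,0.9,0.9,0.9,0.9,0.9,0.9])

```text
t: 5.63
eef_pos: [0.5282, -0.3332, 0.1315]
tool_rot: [-0.0, 0.066, 0.998, 0.0]
contact_force: [0.2, 0.9, -0.6]
gripper_width: 0.902
grasp_force: 0.0
```

send_rows([
  [0,0,5],
  [0,0,10],
  [0,0,16],
  [0,0,22],
  [0,0,28],
  [0,0,34],
  [0,0,40],
  [0,0,40],
], roll=[0,0,0,0,0,0,0,0], claw=[0.9,0.9,0.9,0.9,0.9,0.9,0.9,0.9])

```text
t: 6.3
eef_pos: [0.5275, -0.3327, 0.09]
tool_rot: [-0.001, 0.066, 0.998, 0.0]
contact_force: [-0.5, 1.0, 0.4]
gripper_width: 0.899
grasp_force: 0.0
```

send_rows([
  [0,0,0],
  [0,0,0],
  [0,0,0],
  [0,0,0],
  [0,0,0],
  [0,0,0],
  [0,0,0],
  [0,0,0],
], roll=[0,0,0,0,0,0,0,0], claw=[0.7,0.55,0.45,0.4,0.35,0.3,0.25,0.25], force=30)

```text
t: 6.97
eef_pos: [0.5286, -0.3339, 0.0923]
tool_rot: [0.001, 0.066, 0.998, -0.0]
contact_force: [-0.7, -0.7, 5.8]
gripper_width: 0.359
grasp_force: 29.8
```

send_rows([
  [0,0,-2],
  [0,0,-5],
  [0,0,-10],
  [0,0,-17],
  [0,0,-25],
  [0,0,-35],
  [0,0,-45],
  [0,0,-50],
], roll=[0,0,0,0,0,0,0,0], claw=[0.25,0.25,0.25,0.25,0.25,0.25,0.25,0.25], force=40)

```text
t: 7.63
eef_pos: [0.5291, -0.3336, 0.1437]
tool_rot: [0.001, 0.066, 0.998, -0.0]
contact_force: [0.2, 0.5, -2.0]
gripper_width: 0.356
grasp_force: 40.1
```

Run:
```python
from h import *
o=bot.get_obs(); p=o["eef_pos"]; print(p,o["gripper_width"],o["grasp_force"],o["contact_force"])
s,ms=snap("scene","s3"); t=s[:,:,::-1]; w,mw=snap("wrist","w4")
a=cv2.resize(t[80:190,230:350],None,fx=3.6,fy=3.6,interpolation=cv2.INTER_CUBIC)
b=cv2.resize(w[110:330,200:440,::-1],(400,396))
cv2.imwrite("pics/c4.png",np.hstack([a,b])); print(a.shape)
for z in(.10,.11,.12,.13,.14,.15,.16,.17,.2): print(z,((proj(ms,[.528,-.333,z])-[230,80])*3.6).round(), ((proj(mw,[.528,-.333,z])-[200,110])*[400/240,1.8]).round()+[432,0])
```

```text
[ 0.52909733 -0.33364263  0.14369108] 0.3559856532067066 40.116772055625916 [ 0.16856456  0.46635025 -1.9504174 ]
(396, 432, 3)
0.1 [232. 262.] [633. 184.]
0.11 [231. 254.] [633. 192.]
0.12 [231. 245.] [633. 201.]
0.13 [231. 237.] [633. 210.]
0.14 [231. 228.] [632. 221.]
0.15 [231. 219.] [632. 232.]
0.16 [230. 211.] [632. 245.]
0.17 [230. 202.] [632. 259.]
0.2 [229. 175.] [631. 314.]
```

View pics/c4.png

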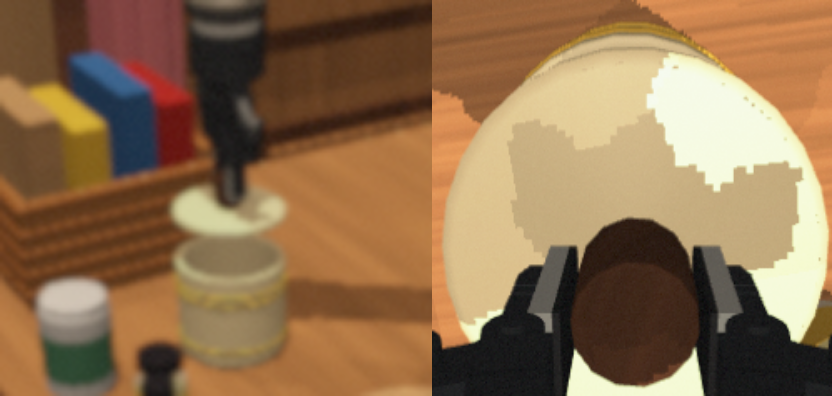

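The lid is lifted cleanly and held level: in the left crop the flange is at (230,208) above the open mouth, and in the right crop the knob sits between the pads at (635,300). From the lift, lid origin z = reported TCP z + 10 mm, so it touches the trivet at a reported z of about 0. Next I carry it over.

send_rows([
  [5,12,-10],
  [16,40,-15],
  [29,72,-15],
  [42,104,-15],
  [55,137,-15],
  [68,170,-15],
  [80,200,-15],
  [89,224,-10],
], roll=[0,0,0,0,0,0,0,0], claw=[0.25,0.25,0.25,0.25,0.25,0.25,0.25,0.25])

```text
t: 8.4
eef_pos: [0.4689, -0.0969, 0.1518]
tool_rot: [0.0, 0.065, 0.998, 0.001]
contact_force: [0.8, 1.1, -2.3]
gripper_width: 0.354
grasp_force: 40.3
```

send_rows([
  [7,18,0],
  [11,28,15],
  [12,28,35],
  [12,28,55],
  [12,28,75],
  [12,28,95],
  [12,28,110],
  [12,28,115],
], roll=[0,0,0,0,0,0,0,0], claw=[0.25,0.25,0.25,0.25,0.25,0.25,0.25,0.25])

```text
t: 9.07
eef_pos: [0.4596, -0.07, 0.0346]
tool_rot: [-0.002, 0.066, 0.998, -0.0]
contact_force: [0.7, -0.0, -1.5]
gripper_width: 0.362
grasp_force: 40.2
```

Run:
```python
from h import *
o=bot.get_obs(); p=o["eef_pos"]; print(o["t"],p,o["gripper_width"],o["grasp_force"],o["contact_force"])
print(slide([.4625,-.070,.005],1.439))
for n in("top","wrist"):
    im,m=snap(n,"p_"+n); g=cv2.cvtColor(im,cv2.COLOR_RGB2HSV)
    for nm,lo,hi,z in(("lid",(18,10,110),(60,120,255),p[2]+.0237),):
        mk=cv2.morphologyEx(cv2.inRange(g,lo,hi),cv2.MORPH_CLOSE,np.ones((5,5)))
        for k in cv2.findContours(mk,cv2.RETR_EXTERNAL,cv2.CHAIN_APPROX_NONE)[0]:
            if cv2.contourArea(k)>400: e=cv2.fitEllipse(cv2.convexHull(k)); print(n,cv2.contourArea(k),np.round(e,1) if 0 else (np.round(e[0],1),np.round(e[1],1)),onz(m,e[0],z).round(4))
```

```text
9.0667 [ 0.45962358 -0.07002905  0.03461929] 0.36163106018126434 40.22150695323944 [ 0.72709309 -0.01153767 -1.49431298]
(array([-3. ,  0.4, 29.6]), np.float64(-0.0))
top 672.5 (array([341.9, 389.4]), array([31.9, 45.2])) [ 0.1495 -0.0188  0.0583]
top 2422.0 (array([133.3, 379.9]), array([57.1, 77.3])) [0.1633 0.5381 0.0583]
top 722.5 (array([626.4, 302.6]), array([22. , 69.7])) [ 0.3798 -0.7965  0.0583]
top 1053.0 (array([ 10.5, 294.7]), array([28.4, 91.1])) [0.3804 0.8995 0.0583]
top 3852.5 (array([364.4, 297.9]), array([ 65.3, 138.6])) [ 0.3883 -0.0783  0.0583]
top 1480.0 (array([461.9, 245. ]), array([43.4, 44.9])) [ 0.5337 -0.3471  0.0583]
top 503.5 (array([462.5, 180.4]), array([25.4, 26.8])) [ 0.7148 -0.3548  0.0583]
top 1535.0 (array([609.9, 133.6]), array([55.9, 62. ])) [ 0.8578 -0.7893  0.0583]
top 7330.0 (array([ 33.6, 154.6]), array([106.3, 133.7])) [0.7789 0.8748 0.0583]
wrist 1348.0 (array([ 14.1, 357.5]), array([38.7, 83.2])) [ 0.5013 -0.2507  0.0583]
wrist 2632.5 (array([322.2, 325. ]), array([ 54.8, 115.4])) [ 0.4995 -0.0735  0.0583]
wrist 432.0 (array([312.8, 108.6]), array([27. , 46.9])) [ 0.3911 -0.0635  0.0583]
wrist 25833.5 (array([325.8, 215.6]), array([255.5, 283. ])) [ 0.4404 -0.0641  0.0583]
```

send_rows([
  [-1,0,6],
  [-2,0,12],
  [-3,0,18],
  [-3,0,23],
  [-3,0,27],
  [-3,0,29],
  [-3,0,30],
  [-3,0,30],
], roll=[0,0,0,0,0,0,0,0], claw=[0.25,0.25,0.25,0.25,0.25,0.25,0.25,0.25])

```text
t: 9.83
eef_pos: [0.4641, -0.0706, 0.0064]
tool_rot: [-0.0, 0.066, 0.998, -0.0]
contact_force: [0.5, -0.1, -2.3]
gripper_width: 0.357
grasp_force: 40.2
```

send_rows([
  [0,0,1],
  [0,0,2],
  [0,0,3],
  [0,0,4],
  [0,0,4],
  [0,0,4],
  [0,0,4],
  [0,0,4],
], roll=[0,0,0,0,0,0,0,0], claw=[0.25,0.25,0.25,0.25,0.25,0.25,0.25,0.25])

```text
t: 10.5
eef_pos: [0.4644, -0.0705, 0.0026]
tool_rot: [0.0, 0.066, 0.998, 0.0]
contact_force: [-0.3, -0.4, -2.9]
gripper_width: 0.36
grasp_force: 40.2
```

send_rows([
  [1,0,0.5],
  [1,0,1],
  [1,0,1.5],
  [1,0,2],
  [1,0,2.5],
  [1,0,3],
  [1,0,3],
  [1,0,3],
], roll=[0,0,0,0,0,0,0,0], claw=[0.25,0.25,0.25,0.25,0.25,0.25,0.25,0.25])

```text
t: 11.17
eef_pos: [0.4633, -0.0703, 0.0003]
tool_rot: [-0.0, 0.066, 0.998, 0.0]
contact_force: [-3.5, 1.3, 11.3]
gripper_width: 0.362
grasp_force: 41.6
```

Contact, at the expected height. I ease off 1 mm, release and rise.

send_rows([
  [0,0,-1],
  [0,0,-1],
  [0,0,-1],
  [0,0,-1],
  [0,0,-1],
  [0,0,-1],
  [0,0,-1],
  [0,0,-1],
], roll=[0,0,0,0,0,0,0,0], claw=[0.3,0.4,0.5,0.6,0.7,0.8,0.8,0.8])

```text
t: 11.83
eef_pos: [0.4633, -0.0704, 0.0006]
tool_rot: [-0.0, 0.066, 0.998, -0.0]
contact_force: [-0.7, -0.4, 1.3]
gripper_width: 0.799
grasp_force: 0.0
```

send_rows([
  [0,0,-5],
  [0,0,-15],
  [0,0,-30],
  [0,0,-55],
  [0,0,-90],
  [0,0,-130],
  [0,0,-165],
  [0,0,-180],
], roll=[0,0,0,0,0,0,0,0], claw=[0.8,0.8,0.8,0.8,0.8,0.8,0.8,0.8])

```text
t: 12.5
eef_pos: [0.4653, -0.0713, 0.1855]
tool_rot: [0.003, 0.067, 0.998, 0.001]
contact_force: [0.1, 0.3, 0.9]
gripper_width: 0.799
grasp_force: 0.0
```

Run:
```python
from h import *
o=bot.get_obs(); p=o["eef_pos"]; print(o["t"],p,rot().round(3).tolist())
im,m=snap("wrist","w5"); g=cv2.cvtColor(im,cv2.COLOR_RGB2HSV)
for nm,lo,hi,z in(("lid",(18,0,110),(60,115,255),.024),("knob",(0,0,0),(180,255,110),.055),("triv",(10,0,120),(60,150,255),.01)):
    mk=cv2.morphologyEx(cv2.inRange(g,lo,hi),cv2.MORPH_CLOSE,np.ones((5,5)))
    for k in cv2.findContours(mk,cv2.RETR_LIST,cv2.CHAIN_APPROX_NONE)[0]:
        if cv2.contourArea(k)>300: e=cv2.fitEllipse(cv2.convexHull(k)); print(nm,cv2.contourArea(k),np.round(e[0],1),np.round(e[1],1),onz(m,e[0],z).round(4))
```

```text
12.5 [ 0.46533336 -0.07130534  0.1854621 ] [[-0.991, 0.133, 0.006], [0.133, 0.991, 0.001], [-0.006, 0.002, -1.0]]
lid 778.0 [105.7 279.1] [32.8 48.8] [ 0.5448 -0.3235  0.024 ]
lid 13834.0 [ 61.5 286.8] [126.9 182.1] [ 0.5481 -0.379   0.024 ]
lid 1036.5 [321.7 183.8] [35.3 39.1] [ 0.4695 -0.0698  0.024 ]
lid 10836.5 [312.2 171.2] [139.9 151. ] [ 0.4555 -0.0775  0.024 ]
knob 49184.5 [324.3 403.1] [338.4 689.2] [ 0.715  -0.0996  0.055 ]
knob 510.0 [120.7 253.4] [55.1 81.2] [ 0.5058 -0.2754  0.055 ]
knob 929.5 [321.6 183.6] [33.5 37.2] [ 0.4627 -0.0691  0.055 ]
knob 322.5 [496.1 173.7] [19.2 25.9] [0.4745 0.0918 0.055 ]
knob 19793.5 [586.7 230.4] [180.9 272.2] [0.5433 0.1838 0.055 ]
knob 388.0 [201.7 105. ] [19.8 68.9] [ 0.3794 -0.1634  0.055 ]
triv 2880.0 [ 49.7 279.6] [ 62.8 120.1] [ 0.5435 -0.4034  0.01  ]
triv 470.5 [131.8 274. ] [30.6 61.9] [ 0.5483 -0.3011  0.01  ]
triv 1035.5 [321.7 183.6] [35.3 39.2] [ 0.4723 -0.0701  0.01  ]
triv 22498.5 [320.3 170.1] [169.2 172.5] [ 0.4578 -0.0697  0.01  ]
```

View pics/w5.png

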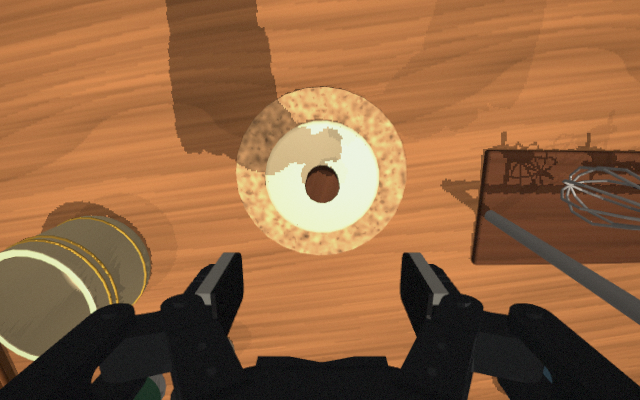

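Wrist view: the lid is upright on the trivet, with the flange centred at (322,176) and the trivet at (320,170). That is about 3 mm off centre, which is fine. Before grasping near the rack I want the true fingertip offset, so I'll touch the bare counter gently with shut fingers.

send_rows([
  [-25,0,0],
  [-55,0,0],
  [-90,0,10],
  [-120,0,40],
  [-135,0,75],
  [-135,0,110],
  [-135,0,145],
  [-135,0,180],
], roll=[0,0,0,0,0,0,0,0], claw=[0.5,0.3,0.1,0,0,0,0,0], force=20)

```text
t: 13.22
eef_pos: [0.597, -0.0884, -0.0009]
tool_rot: [-0.0, 0.066, 0.998, -0.0]
contact_force: [0.7, 0.5, 0.2]
gripper_width: 0.001
grasp_force: 0.0
```

send_rows([
  [0,0,5],
  [0,0,10],
  [0,0,15],
  [0,0,20],
  [0,0,25],
  [0,0,25],
  [0,0,25],
  [0,0,25],
], roll=[0,0,0,0,0,0,0,0], claw=[0,0,0,0,0,0,0,0])

```text
t: 13.88
eef_pos: [0.5976, -0.0882, -0.0237]
tool_rot: [0.001, 0.066, 0.998, 0.0]
contact_force: [0.2, 0.2, 0.3]
gripper_width: -0.001
grasp_force: 0.0
```

send_rows([
  [0,0,1],
  [0,0,2],
  [0,0,3],
  [0,0,4],
  [0,0,5],
  [0,0,6],
  [0,0,6],
  [0,0,6],
], roll=[0,0,0,0,0,0,0,0], claw=[0,0,0,0,0,0,0,0])

```text
t: 14.55
eef_pos: [0.5971, -0.0881, -0.0305]
tool_rot: [-0.0, 0.066, 0.998, 0.0]
contact_force: [0.0, 0.4, 0.5]
gripper_width: -0.001
grasp_force: 0.0
```

send_rows([
  [0,0,1],
  [0,0,2],
  [0,0,3],
  [0,0,4],
  [0,0,4],
  [0,0,4],
  [0,0,4],
  [0,0,4],
], roll=[0,0,0,0,0,0,0,0], claw=[0,0,0,0,0,0,0,0])

```text
t: 15.22
eef_pos: [0.5972, -0.0882, -0.0344]
tool_rot: [0.0, 0.066, 0.998, 0.0]
contact_force: [1.0, 0.5, 0.7]
gripper_width: -0.004
grasp_force: 0.0
```

send_rows([
  [0,0,1],
  [0,0,2],
  [0,0,3],
  [0,0,4],
  [0,0,4],
  [0,0,4],
  [0,0,4],
  [0,0,4],
], roll=[0,0,0,0,0,0,0,0], claw=[0,0,0,0,0,0,0,0])

```text
t: 15.88
eef_pos: [0.5972, -0.0881, -0.0369]
tool_rot: [0.0, 0.066, 0.998, 0.001]
contact_force: [-4.8, 2.0, 16.5]
gripper_width: -0.002
grasp_force: 8.2
```

Contact came at a reported z of about -36 mm, so the true fingertip z = reported + 36 mm. Now I rise and move to look at the measure from above.

send_rows([
  [0,0,-20],
  [0,0,-55],
  [0,0,-95],
  [0,0,-135],
  [0,0,-175],
  [5,5,-212],
  [10,15,-250],
  [15,30,-285],
], roll=[0,0,0,0,0,0,0,0], claw=[0,0.2,0.4,0.6,0.6,0.6,0.6,0.6])

```text
t: 16.55
eef_pos: [0.5856, -0.058, 0.2489]
tool_rot: [0.0, 0.067, 0.998, -0.0]
contact_force: [0.2, 0.1, 1.1]
gripper_width: 0.603
grasp_force: 0.0
```

send_rows([
  [12,30,-15],
  [26,65,-22],
  [40,102,-22],
  [54,140,-22],
  [68,178,-22],
  [82,216,-22],
  [96,254,-22],
  [110,292,-22],
], roll=[0,0,0,0,0,0,0,0], claw=[0.6,0.6,0.6,0.6,0.6,0.6,0.6,0.6])

```text
t: 17.22
eef_pos: [0.5146, 0.2492, 0.2687]
tool_rot: [-0.0, 0.066, 0.998, 0.0]
contact_force: [1.2, 0.3, -0.8]
gripper_width: 0.602
grasp_force: 0.0
```

send_rows([
  [12,30,0],
  [24,58,0],
  [34,78,0],
  [37,88,0],
  [37,88,0],
  [37,88,0],
  [37,88,0],
  [37,88,0],
], roll=[0,0,0,0,0,0,0,0], claw=[0.6,0.6,0.6,0.6,0.6,0.6,0.6,0.6])

```text
t: 17.88
eef_pos: [0.4916, 0.3372, 0.2688]
tool_rot: [0.0, 0.068, 0.998, -0.0]
contact_force: [0.8, -0.5, -0.0]
gripper_width: 0.598
grasp_force: 0.0
```

Run:
```python
from h import *
o=bot.get_obs(); p=o["eef_pos"]; print(o["t"],p,rot().round(3).tolist())
im,m=snap("wrist","w6"); 
for P in ([.5215,.354,.22],[.5215,.354,.246],[.5215,.354,.25]): print(proj(m,P).round(1))
print(slide([.5215,.354,.154],1.439))
```

```text
17.8833 [0.49157015 0.3371879  0.26883786] [[-0.991, 0.135, 0.0], [0.135, 0.991, -0.0], [-0.0, -0.0, -1.0]]
[348.4 249.5]
[351.4 265.2]
[352. 268.]
(array([-27.6,  20.4, 114.9]), np.float64(-0.2))
```

View pics/w6.png

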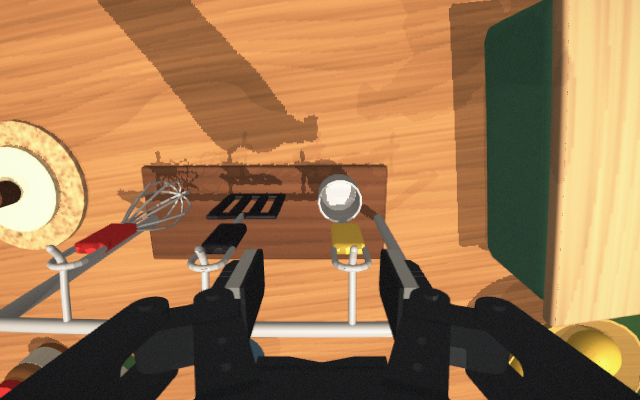

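Wrist view: the measure's loop is at (351,264) and its yellow grip top at (348,250), both within 1–4 px of what the top-camera estimate predicts. I move over it and descend with the fingers either side.

send_rows([
  [-10,7,0],
  [-20,14,0],
  [-26,19,0],
  [-26,20,0],
  [-26,20,20],
  [-26,20,40],
  [-26,20,60],
  [-26,20,70],
], roll=[0,0,0,0,0,0,0,0], claw=[0.6,0.6,0.6,0.6,0.6,0.6,0.6,0.6])

```text
t: 18.6
eef_pos: [0.5175, 0.3548, 0.1963]
tool_rot: [-0.001, 0.066, 0.998, -0.001]
contact_force: [-0.5, -0.9, 0.4]
gripper_width: 0.6
grasp_force: 0.0
```

send_rows([
  [0,0,10],
  [0,0,20],
  [0,0,30],
  [0,0,38],
  [0,0,43],
  [0,0,45],
  [0,0,45],
  [0,0,45],
], roll=[0,0,0,0,0,0,0,0], claw=[0.6,0.6,0.6,0.6,0.6,0.6,0.6,0.6])

```text
t: 19.27
eef_pos: [0.5192, 0.3561, 0.154]
tool_rot: [0.0, 0.066, 0.998, 0.0]
contact_force: [-0.3, -1.1, 0.4]
gripper_width: 0.598
grasp_force: 0.0
```

Run:
```python
from h import *
o=bot.get_obs(); p=o["eef_pos"]; print(o["t"],p,o["contact_force"])
im,m=snap("wrist","w7"); g=cv2.cvtColor(im,cv2.COLOR_RGB2HSV)
mk=cv2.inRange(g,(20,120,120),(34,255,255)); n,l,st,ce=cv2.connectedComponentsWithStats(mk)
for s,c in zip(st[1:],ce[1:]):
    if s[4]>80: print(s,c.round(1))
print(proj(m,p+[0,0,.055]),proj(m,[.5215,.354,.22]))
```

```text
19.2667 [0.5191755  0.35613409 0.15396143] [-0.26000704 -1.0522383   0.37427693]
[ 283  248   62   66 3460] [314.4 281.5]
[318.08063802 286.35125369] [312.99955434 306.97887803]
```

send_rows([
  [0,-1.5,0],
  [0,-1.5,0],
  [0,-1.5,0],
  [0,-1.5,0],
  [0,-1.5,0],
  [0,-1.5,0],
  [0,-1.5,0],
  [0,-1.5,0],
], roll=[0,0,0,0,0,0,0,0], claw=[0.55,0.5,0.45,0.4,0.35,0.3,0.2,0.15], force=30)

```text
t: 19.98
eef_pos: [0.5188, 0.3542, 0.1538]
tool_rot: [0.0, 0.066, 0.998, -0.0]
contact_force: [0.1, -0.9, 1.7]
gripper_width: 0.287
grasp_force: 29.3
```

send_rows([
  [0,0,0],
  [0,0,0],
  [0,0,-1],
  [0,0,-3],
  [0,0,-6],
  [0,0,-9],
  [0,0,-12],
  [0,0,-14],
], roll=[0,0,0,0,0,0,0,0], claw=[0.15,0.15,0.15,0.15,0.15,0.15,0.15,0.15], force=40)

```text
t: 20.65
eef_pos: [0.5188, 0.3547, 0.1681]
tool_rot: [0.0, 0.066, 0.998, 0.0]
contact_force: [0.0, 0.2, -0.8]
gripper_width: 0.281
grasp_force: 39.2
```

Run:
```python
from h import *
o=bot.get_obs(); p=o["eef_pos"]; print(o["t"],p,o["contact_force"],o["torque"],o["grasp_force"],o["gripper_width"])
```

```text
20.65 [0.51878732 0.35473975 0.16810964] [ 0.01110144  0.21703383 -0.76513694] [ 0.05661132 -0.000471   -0.00848579] 39.1672850959003 0.2808529752726333
```

The measure is gripped and lifted 14 mm, carrying only its own weight (-0.8 N), so nothing is pulling on the hook. I draw it straight out along the rack's -x, then raise it.

send_rows([
  [2,0,0],
  [6,0,0],
  [12,0,0],
  [20,0,0],
  [30,0,0],
  [41,0,0],
  [52,0,0],
  [60,0,0],
], roll=[0,0,0,0,0,0,0,0], claw=[0.15,0.15,0.15,0.15,0.15,0.15,0.15,0.15])

```text
t: 21.32
eef_pos: [0.4571, 0.3629, 0.1675]
tool_rot: [-0.0, 0.065, 0.998, 0.0]
contact_force: [0.3, -0.1, -0.8]
gripper_width: 0.282
grasp_force: 39.2
```

send_rows([
  [10,0,0],
  [22,0,0],
  [32,0,-5],
  [38,0,-20],
  [40,0,-45],
  [40,0,-75],
  [40,0,-105],
  [40,0,-130],
], roll=[0,0,0,0,0,0,0,0], claw=[0.15,0.15,0.15,0.15,0.15,0.15,0.15,0.15])

```text
t: 21.98
eef_pos: [0.4193, 0.3678, 0.3001]
tool_rot: [0.0, 0.066, 0.998, 0.001]
contact_force: [0.9, 0.4, -0.2]
gripper_width: 0.28
grasp_force: 39.2
```

send_rows([
  [0,0,-20],
  [0,0,-45],
  [0,-10,-65],
  [0,-25,-78],
  [0,-45,-82],
  [0,-70,-82],
  [0,-95,-82],
  [0,-110,-82],
], roll=[0,0,0,0,0,0,0,0], claw=[0.15,0.15,0.15,0.15,0.15,0.15,0.15,0.15])

```text
t: 22.65
eef_pos: [0.4048, 0.2558, 0.38]
tool_rot: [-0.0, 0.067, 0.998, 0.0]
contact_force: [0.8, -0.6, -1.5]
gripper_width: 0.284
grasp_force: 39.3
```

Run:
```python
from h import *
o=bot.get_obs(); p=o["eef_pos"]; print(o["t"],p,o["contact_force"],o["grasp_force"],o["gripper_width"])
for w in([.44,.0,.38],[.528,-.333,.28],[.528,-.333,.113]): print(slide(w,1.439))
# open canister rim from the top view taken with the lid off, rim z=.108; hooks scene
t,m=snap("top","t6"); g=cv2.cvtColor(t,cv2.COLOR_RGB2HSV); mk=cv2.inRange(g,(18,10,110),(60,140,255))
for k in cv2.findContours(mk,cv2.RETR_EXTERNAL,cv2.CHAIN_APPROX_NONE)[0]:
    if cv2.contourArea(k)>400:
        e=cv2.fitEllipse(cv2.convexHull(k)); q=onz(m,e[0],.108)
        if np.hypot(q[0]-.53,q[1]+.33)<.1: print(cv2.contourArea(k),e,q.round(4))
```

```text
22.65 [0.40484912 0.25578746 0.37997816] [ 0.77793885 -0.56708762 -1.49678661] 39.27402198314667 0.2842203867792646
(array([-6.900e+01, -2.488e+02, -2.000e-01]), np.float64(-0.1))
(array([-200.8, -567.1,   99.6]), np.float64(-0.1))
(array([-200.9, -567.2,  266.6]), np.float64(-0.1))
1526.0 ((461.94781494140625, 244.99652099609375), (44.00124740600586, 45.34782791137695), 132.25820922851562) [ 0.5306 -0.3327  0.108 ]
```

send_rows([
  [-8,-20,0],
  [-18,-50,0],
  [-28,-85,0],
  [-38,-121,0],
  [-48,-158,0],
  [-58,-195,0],
  [-70,-231,0],
  [-83,-266,0],
], roll=[0,0,0,0,0,0,0,0], claw=[0.15,0.15,0.15,0.15,0.15,0.15,0.15,0.15])

```text
t: 23.37
eef_pos: [0.4521, -0.0178, 0.3797]
tool_rot: [0.0, 0.066, 0.998, 0.001]
contact_force: [0.2, -0.0, -1.0]
gripper_width: 0.282
grasp_force: 39.3
```

send_rows([
  [-14,-35,0],
  [-28,-70,0],
  [-43,-107,10],
  [-58,-145,25],
  [-73,-183,40],
  [-87,-221,55],
  [-100,-255,68],
  [-110,-280,78],
], roll=[0,0,0,0,0,0,0,0], claw=[0.15,0.15,0.15,0.15,0.15,0.15,0.15,0.15])

```text
t: 24.03
eef_pos: [0.5209, -0.2873, 0.3082]
tool_rot: [-0.0, 0.065, 0.998, 0.0]
contact_force: [0.7, 0.9, 0.3]
gripper_width: 0.28
grasp_force: 39.4
```

send_rows([
  [-5,-12,2],
  [-8,-20,2],
  [-8,-21,2],
  [-8,-21,2],
  [-8,-21,2],
  [-8,-21,2],
  [-8,-21,2],
  [-8,-21,2],
], roll=[0,0,0,0,0,0,0,0], claw=[0.15,0.15,0.15,0.15,0.15,0.15,0.15,0.15])

```text
t: 24.7
eef_pos: [0.5252, -0.3076, 0.308]
tool_rot: [0.0, 0.065, 0.998, 0.0]
contact_force: [-0.5, -0.3, -1.1]
gripper_width: 0.28
grasp_force: 39.5
```

Run:
```python
from h import *
o=bot.get_obs(); p=o["eef_pos"]; print(o["t"],p,o["contact_force"],o["grasp_force"],o["gripper_width"])
print(slide([.529,-.333,.113],1.439))
im,m=snap("wrist","w8"); t,ms=snap("scene","s8")
a=cv2.resize(t[70:190,235:355,::-1],None,fx=3.33,fy=3.33,interpolation=cv2.INTER_CUBIC)
b=cv2.resize(im[60:340,180:460,::-1],(400,400)); cv2.imwrite("pics/c8.png",np.hstack([a,b]))
for P in([.529,-.333,.108],[.5277,-.333,p[2]-.106],[.5277,-.333,p[2]-.064]): print(proj(m,P).round(1))
```

```text
24.7 [ 0.5252365  -0.30759218  0.30803241] [-0.54189091 -0.29603223 -1.0920115 ] 39.47562754154205 0.2802574184699257
(array([ -6.9, -24.8, 195. ]), np.float64(0.1))
[298.  180.2]
[290.6 200. ]
[285.8 214.2]
```

View pics/c8.png

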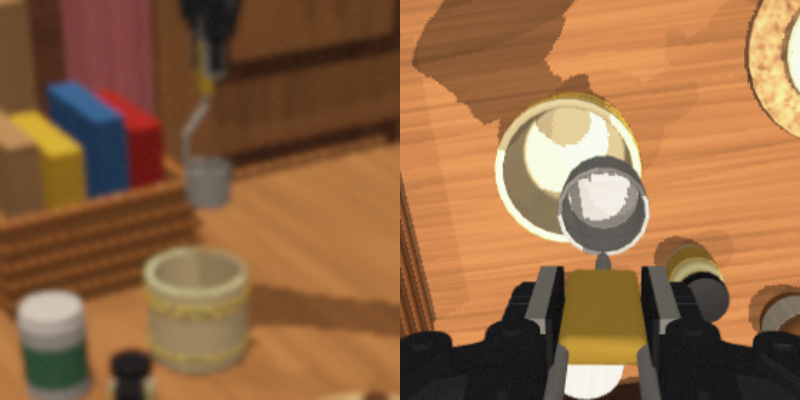

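The measure hangs upright in the grip. In the wrist crop the cup rim is centred at (604,205) and the open mouth at (568,170), where the canister is predicted, so the canister has not moved.

Run:
```python
from h import *
m=bot.camera_model("wrist"); p=bot.get_obs()["eef_pos"]
c=onz(m,(323,203.5),p[2]-.064); k=onz(m,(297.6,179),.108); print(c,k,p,"tool shift mm",(rot().T@(k-c)*1000).round(1))
```

```text
[ 0.52283562 -0.30520623  0.24388922] [ 0.52726477 -0.33377527  0.108     ] [ 0.52501495 -0.30811963  0.30788922] tool shift mm [ -8.  -27.8 135.9]
```

send_rows([
  [-3,-10,0],
  [-6,-21,0],
  [-7.5,-26.5,5],
  [-7.5,-26.5,20],
  [-7.5,-26.5,40],
  [-7.5,-26.5,60],
  [-7.5,-26.5,75],
  [-7.5,-26.5,80],
], roll=[0,0,0,0,0,0,0,0], claw=[0.15,0.15,0.15,0.15,0.15,0.15,0.15,0.15])

```text
t: 25.47
eef_pos: [0.5276, -0.3347, 0.2248]
tool_rot: [-0.002, 0.066, 0.998, 0.001]
contact_force: [-0.0, 1.2, -1.2]
gripper_width: 0.286
grasp_force: 39.5
```

send_rows([
  [0,0,15],
  [0,0,30],
  [0,0,45],
  [0,0,60],
  [0,0,75],
  [0,0,88],
  [0,0,98],
  [0,0,102],
], roll=[0,0,0,0,0,0,0,0], claw=[0.15,0.15,0.15,0.15,0.15,0.15,0.15,0.15])

```text
t: 26.13
eef_pos: [0.5283, -0.3356, 0.1243]
tool_rot: [-0.001, 0.066, 0.998, 0.0]
contact_force: [0.6, 0.4, -0.5]
gripper_width: 0.282
grasp_force: 39.5
```

send_rows([
  [0,0,1],
  [0,0,2.5],
  [0,0,4],
  [0,0,5.5],
  [0,0,7],
  [0,0,8.5],
  [0,0,9.5],
  [0,0,9.5],
], roll=[0,0,0,0,0,0,0,0], claw=[0.15,0.15,0.15,0.15,0.15,0.15,0.15,0.15])

```text
t: 26.8
eef_pos: [0.5286, -0.336, 0.116]
tool_rot: [-0.0, 0.066, 0.998, 0.0]
contact_force: [0.0, 0.1, -0.2]
gripper_width: 0.285
grasp_force: 39.5
```

send_rows([
  [0,0,0.5],
  [0,0,1],
  [0,0,1.5],
  [0,0,2],
  [0,0,2.5],
  [0,0,3],
  [0,0,3],
  [0,0,3],
], roll=[0,0,0,0,0,0,0,0], claw=[0.15,0.15,0.15,0.15,0.15,0.15,0.15,0.15])

```text
t: 27.47
eef_pos: [0.5287, -0.3361, 0.1131]
tool_rot: [-0.0, 0.066, 0.998, 0.0]
contact_force: [-0.0, 0.1, -0.7]
gripper_width: 0.285
grasp_force: 39.5
```

send_rows([
  [0,0,0.3],
  [0,0,0.6],
  [0,0,0.9],
  [0,0,1.2],
  [0,0,1.5],
  [0,0,1.8],
  [0,0,2],
  [0,0,2],
], roll=[0,0,0,0,0,0,0,0], claw=[0.15,0.15,0.15,0.15,0.15,0.15,0.15,0.15])

```text
t: 28.13
eef_pos: [0.5289, -0.3361, 0.1114]
tool_rot: [0.0, 0.066, 0.998, -0.0]
contact_force: [0.1, -0.2, 0.5]
gripper_width: 0.281
grasp_force: 39.5
```

send_rows([
  [0,0,0.3],
  [0,0,0.6],
  [0,0,0.9],
  [0,0,1.2],
  [0,0,1.4],
  [0,0,1.5],
  [0,0,1.5],
  [0,0,1.5],
], roll=[0,0,0,0,0,0,0,0], claw=[0.15,0.15,0.15,0.15,0.15,0.15,0.15,0.15])

```text
t: 28.8
eef_pos: [0.5298, -0.3368, 0.1112]
tool_rot: [0.001, 0.066, 0.998, -0.0]
contact_force: [-0.3, 1.4, 11.1]
gripper_width: 0.28
grasp_force: 40.2
```

It touched the bottom at the expected height. I ease off the pressure, open gently only as far as needed, and retreat straight up.

send_rows([
  [0,0,-0.7],
  [0,0,-1.2],
  [0,0,-1.2],
  [0,0,-1.2],
  [0,0,-1.2],
  [0,0,-1.2],
  [0,0,-1.2],
  [0,0,-1.2],
], roll=[0,0,0,0,0,0,0,0], claw=[0.2,0.25,0.28,0.31,0.36,0.42,0.5,0.6], force=20)

```text
t: 29.47
eef_pos: [0.5285, -0.336, 0.1106]
tool_rot: [-0.0, 0.066, 0.998, 0.0]
contact_force: [-0.0, -0.6, -0.3]
gripper_width: 0.598
grasp_force: 0.0
```

send_rows([
  [0,0,0],
  [0,0,0],
  [0,0,-3],
  [0,0,-10],
  [0,0,-20],
  [0,0,-35],
  [0,0,-50],
  [0,0,-60],
], roll=[0,0,0,0,0,0,0,0], claw=[0.65,0.65,0.65,0.65,0.65,0.65,0.65,0.65])

```text
t: 30.13
eef_pos: [0.5293, -0.3369, 0.1737]
tool_rot: [0.001, 0.066, 0.998, -0.001]
contact_force: [0.2, 0.1, 0.5]
gripper_width: 0.649
grasp_force: 0.0
```

send_rows([
  [0,0,-20],
  [0,0,-45],
  [0,0,-75],
  [0,0,-105],
  [0,0,-130],
  [0,0,-140],
  [0,0,-140],
  [0,0,-140],
], roll=[0,0,0,0,0,0,0,0], claw=[0.65,0.65,0.65,0.65,0.65,0.65,0.65,0.65])

```text
t: 30.8
eef_pos: [0.5286, -0.3359, 0.3107]
tool_rot: [0.0, 0.066, 0.998, 0.0]
contact_force: [-0.7, -0.4, -0.1]
gripper_width: 0.653
grasp_force: 0.0
```

Run:
```python
from h import *
o=bot.get_obs(); print(o["t"],o["eef_pos"],o["contact_force"])
im,m=snap("scene","s9"); t,_=snap("top","t9")
a=cv2.resize(im[100:260,230:450,::-1],None,fx=3,fy=3,interpolation=cv2.INTER_CUBIC)[:, :440]
b=cv2.resize(im[140:320,330:450,::-1],(320,480)); cv2.imwrite("pics/c9.png",np.hstack([a,b]))
```

```text
30.8 [ 0.52863754 -0.33587501  0.31074123] [-0.72246221 -0.40986122 -0.14659962]
```

View pics/c9.png

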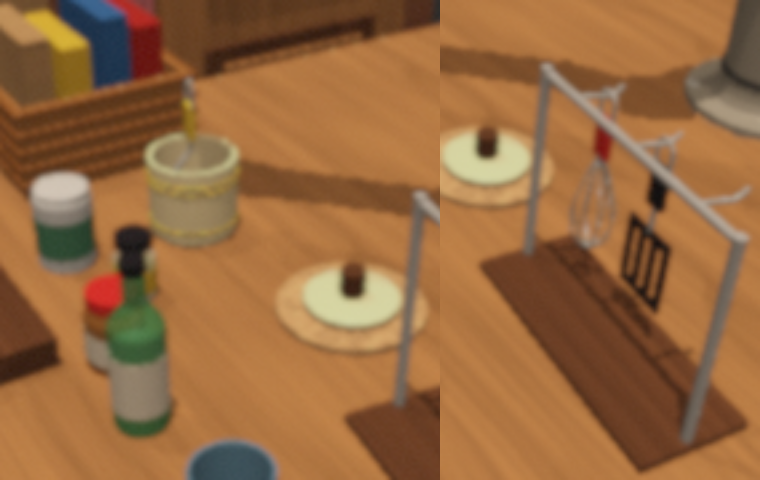

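The final view shows the measure standing upright in the canister at (188,120), the lid upright on the trivet at (352,295), and the whisk and turner still on their hooks. The gripper is clear of everything, so I hand in.

```bash
python3 -c "
from station import bot
print(bot.hand_in())"
```

```text
the job is handed in; nothing more can be done
None
```

The job is done and handed in at about 31 s of the 64 s allowed: the lid is upright about 3 mm off the trivet's centre, the measuring cup stands on the canister's floor, and the whisk and turner are still on their hooks.

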